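Take the nest plate out of a quick-change bottle jig for washing

ROBOT

A 6-joint arm with a two-finger parallel gripper is mounted at the origin on a cart in front of the work surface, level with it; the furniture and walls round the work are solid. World frame = base frame: x ahead of the robot, y to its left, z up, the work surface at z = 0. Lengths are in m, angles in rad, forces in N, time in s.
With the tool pointing down it reaches from about 0.4 to 0.825 m from the base axis. Payload 7 kg.
Tool frame: the origin (TCP) lies on the centre line of the jaws, within the pads' length; the fingertips stand arm.tip_reach ahead of it and the grasp point (between the pads) lies 5 mm behind it (arm.tip_reach is the distance from the TCP to the fingertips, in m); z points along the fingers, y is the line along which they close (so a half turn about z gives the same grasp; the last joint's range is limited). The gripper opens to 88 mm and grips with 3 to 60 N. Pads are 19 mm wide; open, the fingers measure 130 mm over their backs; the gripper's body (78 mm by 193 mm) begins 47 mm behind the grasp point.
Start: joints at [-1.048, 0.359, 0.012, 0, -1.224, -0.288], TCP at [0.157, -0.656, 0.241] pointing down, gripper open.
Joint ranges: [-3.07, 3.07], [-1.43, 2.12], [-1.02, 1.25], [-3.03, 1.67], [-3.05, -0], [-3.03, 3.03]. Speed limits (rad/s): [2.39, 2.39, 3.01, 3.14, 3.14, 3.14].

INTERFACE

Orientations are given as [roll, pitch, yaw] about the fixed x, y, z axes, in that order (R = Rz(yaw) Ry(pitch) Rx(roll)).
In Python, from station import status, optics, order, arm gives the robot as it stands. The module is installed in compiled form; this text tells all that it offers.
- The arm moves only by the shell command python3 -m jog 'ROWS' [FORCE]. ROWS is JSON, a list of rows, each a list of 3 entries, a list of its own where there are three numbers: the gripper command: -1 is shut, 1 is fully open, values between are in proportion, then the shift along the tool's x, y, z in mm, then the turn about the tool's z in rad. A call has 1 to 20 rows; each row is the pose to reach, as a shift and turn from the pose commanded when the call began, along the tool's axes at that moment; what a row does not reach only later rows make up. A row lasts 1/8 s, in which the tool goes at most 62.5 mm and 10.7 degrees, less where a joint would pass 70% of its speed; a pose out of reach is approached as far as the arm can. A call with a gripper value outside its range is refused whole. The fingers move at their own pace and stop on an object; FORCE is the grip in N (left out, the last holds). Time passes only in rows, so rows that repeat a pose let the fingers close. It gives the time, the measured TCP pose, the force, the opening and the grip force at its end, in the units of the state.
- status.get_state(): the state, without advancing time (a new reading comes with each control period).
- optics.grab_frame(name): name is "scene" or "top"; returns a dict with "color" (420x560x3 uint8, red, green, blue), "mtx" (3x3 intrinsics, pixels), "k1" (the pictures are not rectified: a ray, as slopes to the right and down, at radius r is drawn at 1 + k1 r^2 times it, then the intrinsics apply), "cam_to_world" (4x4, takes a point from camera to world coordinates). Camera axes: x right, y down, z forward; pixel columns grow to the right and rows downward; lengths in m; the calibration is good to about 2 mm. A picture is of the moment at which its call begins. There is no depth.
- order.job_done(): hands the job in; it is judged then, once.
The state is a dict: "t": time; "q": joint angles; "qd": joint speeds; "joint_efforts": joint torques, N m; "eef_pos": TCP position; "ee_rot": TCP orientation; "force": force on the tool from outside, world axes, zero at the start; "moment": the same for the moment, N m; "width": finger opening in m; "gripper_force": force on a finger pad.
Only numpy, scipy, OpenCV 4.12 (cv2) and the standard library are available. Lean on these libraries where they do the work, as an engineer would, in place of code of your own. Each camera call takes 0.05 s, during which the arm holds its last target. There are 200 camera calls.

TASK

The white nest plate has to come out of the bottle jig for washing, but the round stop, the square stop and the sample bottle stand in their seats in front of it and keep it under the two clips. Clear all three away first and stand them upright in the empty metal tool tray, then draw the plate forward by its handle from under the clips and lay it flat in the empty punched plastic basket beside the jig. Finally put the round stop, the square stop and the bottle back, each upright and fully down in the seat made for it; never let the bottle topple.

Things in the scene. Friction and masses are not known exactly. Their poses are not given: they have to be found in the camera images.
- round_stop_center (a point): Round steel stop with a ringed (knurled) upper half: upright cylinder, diameter 33 mm, 58 mm high. Steel, stands by itself, 0.16 kg. Point: its centre, half-way up; z up along its axis. At the start it stands in its seat. It is pinched by its upper part.
- square_stop_center (a point): Square steel stop with grooves round its upper half: upright bar 28 x 28 mm, 64 mm high, faces square to its own x and y. Steel, stands by itself, 0.16 kg. Point: its centre, half-way up; z up along its axis. At the start it stands in its seat. It is pinched by its upper part.
- bottle_center (a point): Small brown glass sample bottle, 74 mm high, 0.034 kg: body diameter 27 up to 40 above its foot, above that the black cap, diameter 19, best pinched there. Point: its centre, 37 above its foot; z up. Starts standing in its seat.
- plate_handle (a point): Sizes in mm. Handle amid the white nest plate (84 along x, 128 along y, 10 thick, 0.25 kg): upright bar 12 (x) x 40 (y), top 40 above the plate's underside. Point: 32 above that underside; x, y as the jig's at the start. The plate's rear 18 is under the jig's clips (2.5 air above it): draw it 30 along the jig's -x, sliding on over the empty seats (bed and seat tops are level), then lift.
- jig: Sizes in mm. Fixed bottle jig: bed with rails, two steel clips at the back corners. Origin on the table amid it; x to its back, z up. Spans x -76..90, y +-88. Bed and seat tops 22 above the table, clip tops 47. Clips overhang from x = 38 back, at y = +-(38..62); free between them. Plate handle starts at x = 14, y = 0. Seats along the front: x = -49, y = -58, 0, 58, order varies.
- round_seat: Fixed grey seat block of the jig (54 x 56 mm, 16 high) with the large round pocket, 38 across, 11 deep, mouth bevelled by 3: home of the round stop. Origin: centre of the block's underside, on the pocket's axis, 6 above the table; pocket floor 5 and mouth 16 above the origin. Axes parallel to the jig's.
- square_seat: The same kind of seat block with the square pocket, 32.5 x 32.5 mm, 11 mm deep, bevelled mouth, sides parallel to its x and y: home of the square stop. Origin and heights as for the round seat; axes parallel to the jig's.
- bottle_seat: The same kind of seat block with the small round pocket, 32 mm across, 11 mm deep, bevelled mouth: home of the bottle. Origin and heights as for the round seat; axes parallel to the jig's.
- tool_tray: Shallow empty metal tool tray to the right, fixed, 173 mm (x) by 258 mm (y), rim 15 mm high; things in it stand at table height. Inside 156 by 242 mm. Origin: centre of its underside; x and y along its sides, z up.
- wash_basket: Sizes in mm. Empty punched basket at the left, fixed: 171 along its x, 257 along its y (which runs roughly along the world's -x), walls 52 high. Flat floor 140 x 226, 2 above the table. Origin: centre of its underside. Turn the plate so that its long side (y) runs along the basket's long side (y), either way round, and set it down near the middle.

How it is judged:
On the way, in this order (a step that is already met when the one before it is completed fails the run):
1. The round stop, the square stop and the bottle all stand upright in the tool tray (x of round_stop_center in the frame of tool_tray between -0.078 and 0.078 m and y of round_stop_center in the frame of tool_tray between -0.12 and 0.12 m and height (world z) of round_stop_center below 0.037 m and angle between each of round_stop_center, square_stop_center, bottle_center's own z axis and vertical below 0.15 rad and x of square_stop_center in the frame of tool_tray between -0.078 and 0.078 m and y of square_stop_center in the frame of tool_tray between -0.12 and 0.12 m and height (world z) of square_stop_center below 0.04 m and x of bottle_center in the frame of tool_tray between -0.078 and 0.078 m and y of bottle_center in the frame of tool_tray between -0.12 and 0.12 m and height (world z) of bottle_center below 0.045 m), for 0.2 s.
2. The nest plate has been drawn forward clear of the clips (x of plate_handle in the frame of jig below -0.004 m), for 0.05 s.
3. The nest plate lies flat in the basket, at rest (x of plate_handle in the frame of wash_basket between -0.045 and 0.045 m and y of plate_handle in the frame of wash_basket between -0.08 and 0.08 m and z of plate_handle in the frame of wash_basket below 0.042 m and angle between plate_handle's own z axis and vertical below 0.1 rad and linear speed of nest_plate below 0.02 m/s), for 0.2 s.
At the end, for the whole second after the job is handed in: The nest plate lies flat (within 6 degrees) and at rest on the basket's floor; the round stop, the square stop and the bottle each stand upright (within 9 degrees) and at rest in their own seat, within 8 mm of its centre and fully down (within 5 mm) (all of step 3 and horizontal distance between round_stop_center and round_seat below 0.008 m and z of round_stop_center in the frame of round_seat below 0.039 m and angle between each of round_stop_center, square_stop_center, bottle_center's own z axis and vertical below 0.15 rad and linear speed of each of round_stop, square_stop, bottle below 0.02 m/s and horizontal distance between square_stop_center and square_seat below 0.008 m and z of square_stop_center in the frame of square_seat below 0.042 m and horizontal distance between bottle_center and bottle_seat below 0.008 m and z of bottle_center in the frame of bottle_seat below 0.047 m); the robot touches nothing.
It fails at once if The bottle topples (tilts by more than 35 degrees) (angle between bottle_center's own z axis and vertical above 0.6 rad).
It also fails if it takes over 141 s, if anything falls off the work surface, if the arm or the gripper's body presses on something with over 40 N, if the wrist force passes 120 N, or if a joint passes its speed limit or range.

## Working session

There is one attempt and no reset: what is moved stays moved. The work goes in short steps, Python scripts to look and compute and a shell command to move; the robot and the scene stay as the last step left them, time stands still between calls to the robot, and variables do not carry over. Pictures are saved under pics/ and viewed, at most 14 in all, crops included, and the job is handed in when it is done.

```bash
mkdir -p pics && cat > h.py <<'E'
import numpy as np, cv2
from station import status, optics, order, arm
def grab(n,f=None):
    F=optics.grab_frame(n)
    if f: cv2.imwrite(f,cv2.cvtColor(F["color"],cv2.COLOR_RGB2BGR))
    return F
def dist(F): return np.array([F["k1"],0,0,0,0.])
def px2w(F,uv,z):
    p=cv2.undistortPoints(np.array(uv,float).reshape(-1,1,2),np.array(F["mtx"]),dist(F)).reshape(-1,2)
    T=np.array(F["cam_to_world"]); d=np.c_[p,np.ones(len(p))]@T[:3,:3].T; c=T[:3,3]
    z=np.broadcast_to(z,len(p)); return c+d*((z-c[2])/d[:,2])[:,None]
def w2px(F,P):
    T=np.linalg.inv(np.array(F["cam_to_world"])); r,_=cv2.Rodrigues(T[:3,:3])
    return cv2.projectPoints(np.array(P,float).reshape(-1,1,3),r,T[:3,3],np.array(F["mtx"]),dist(F))[0].reshape(-1,2)
E
python3 - <<'E'
from h import *
for n in("scene","top"):
    F=grab(n,f"pics/{n}0.png"); print(n,F["mtx"],F["k1"],np.round(F["cam_to_world"],3))
s=status.get_state(); print(s, arm.tip_reach)
E
```

```text
scene [[392.29755654   0.         278.5431019 ]
 [  0.         392.29755654 208.56711901]
 [  0.           0.           1.        ]] -0.034474349813459135 [[-0.872 -0.225  0.434  0.13 ]
 [-0.489  0.421 -0.764  0.739]
 [-0.011 -0.879 -0.478  0.49 ]
 [ 0.     0.     0.     1.   ]]
top [[499.06509679   0.         277.55615831]
 [  0.         499.06509679 201.04866027]
 [  0.           0.           1.        ]] -0.09753970603367178 [[-0.027 -0.996  0.082  0.395]
 [-1.     0.026 -0.008  0.05 ]
 [ 0.006 -0.082 -0.997  1.459]
 [ 0.     0.     0.     1.   ]]
{'t': 0.1, 'q': array([-1.04789417e+00,  3.59314730e-01,  1.11487691e-02, -3.17626353e-04,
       -1.22409258e+00, -2.88095562e-01]), 'qd': array([ 0.00015429, -0.0028151 ,  0.00157997,  0.00197057,  0.00092704,
       -0.00060607]), 'joint_efforts': array([-1.08100619e-03, -5.84166133e+01,  2.93748933e+01,  7.01544553e+00,
        1.01290934e-02, -6.95118842e-05]), 'eef_pos': array([ 0.15692013, -0.65607713,  0.23971432]), 'ee_rot': array([ 3.14010585e+00, -1.29195023e-04, -2.90689411e+00]), 'force': array([-0.15278395,  0.22349487,  0.09178509]), 'moment': array([ 0.00136298, -0.02346056, -0.00076144]), 'gripper_force': 0.0, 'width': 0.08741896995019947} 0.014
```

View pics/top0.png

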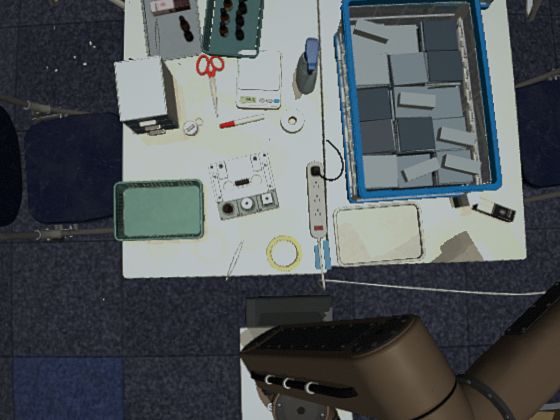

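View pics/scene0.png

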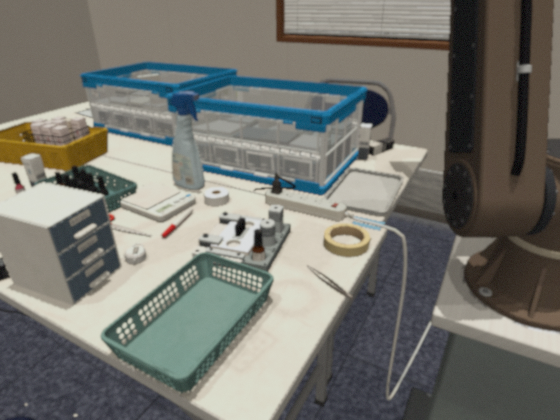

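```bash
python3 - <<'E'
from h import *
I=cv2.imread("pics/top0.png")
cv2.imwrite("pics/jig0.png",cv2.resize(I[145:225,200:300],None,fx=7,fy=7,interpolation=cv2.INTER_CUBIC))
a=cv2.resize(I[170:250,105:215],None,fx=7,fy=7,interpolation=cv2.INTER_CUBIC)
b=cv2.resize(I[195:275,323:433],None,fx=7,fy=7,interpolation=cv2.INTER_CUBIC)
cv2.imwrite("pics/bask0.png",a);cv2.imwrite("pics/tray0.png",b)
E
```

```text
(no output)
```

View pics/jig0.png

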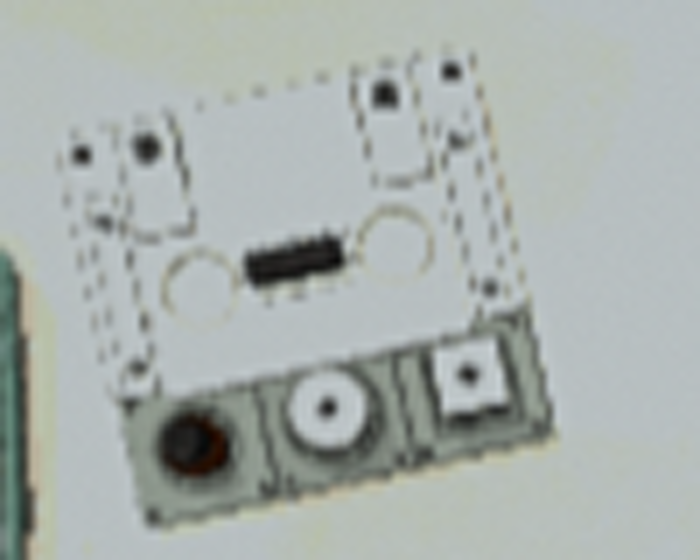

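View pics/bask0.png

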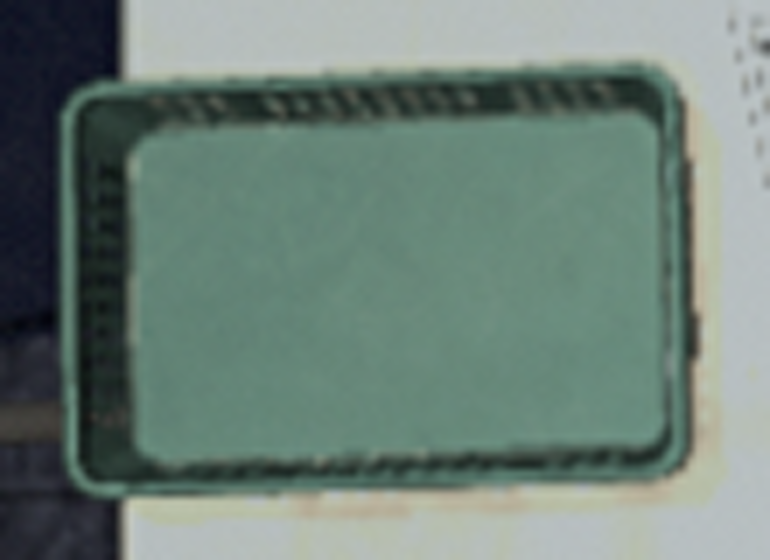

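View pics/tray0.png

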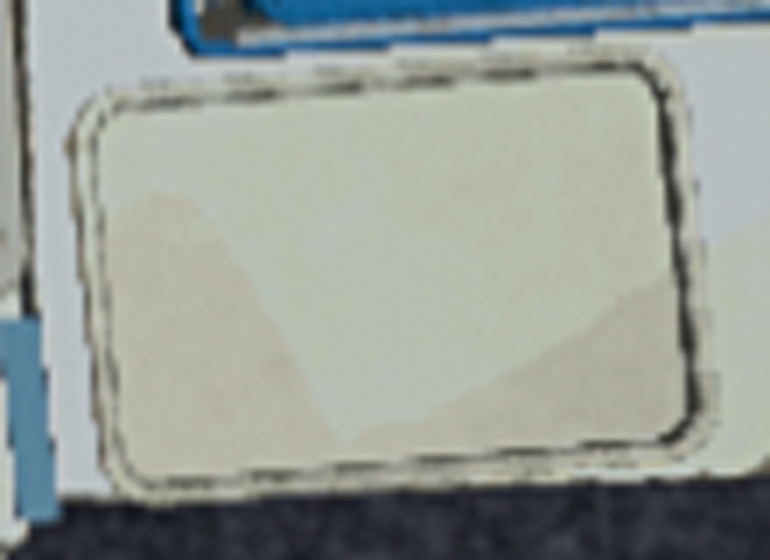

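```bash
python3 - <<'E'
from h import *
I=cv2.imread("pics/scene0.png")
cv2.imwrite("pics/jigs0.png",cv2.resize(I[190:280,190:305],None,fx=6.5,fy=6.5,interpolation=cv2.INTER_CUBIC))
E
```

```text
(no output)
```

View pics/jigs0.png

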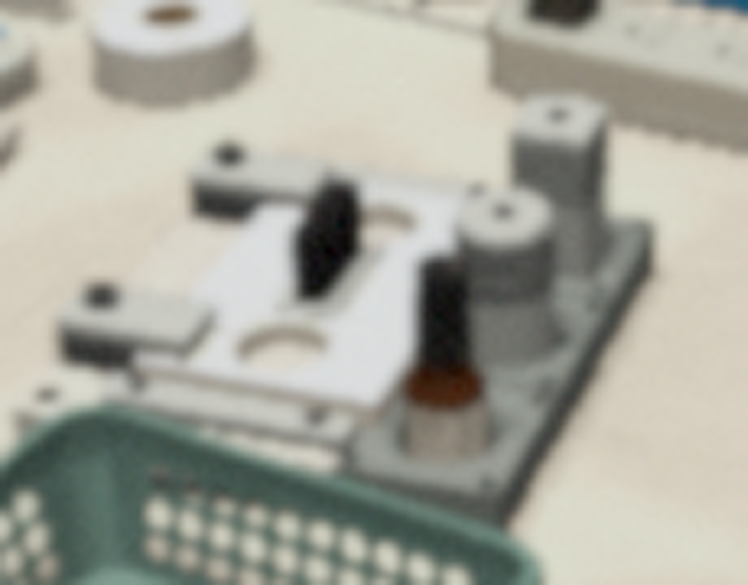

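```bash
python3 - <<'E'
from h import *
from scipy.optimize import least_squares
T=grab("top");S=grab("scene")
def ct(p): return (np.array(p)+.5)/7-.5+[200,145]
def cs(p): return (np.array(p)+.5)/6.5-.5+[190,190]
zb,zr,zs=.085,.069,.075
M={'b':(-.049,.058,zb),'r':(-.049,0,zr),'s':(-.049,-.058,zs),'h':(.014,0,.062),'fl':(-.076,.086,.022),'fr':(-.076,-.086,.022)}
Pt={'b':(190,447),'r':(328,408),'s':(470,375),'h':(293,260),'fl':(150,525),'fr':(552,435)}
Ps={'b':(443,265),'r':(505,212),'s':(560,116),'h':(336,187),'fr':(650,228),'fl':(505,492)}
def tr(p,m):
    m=np.array(m);c,s=np.cos(p[2]),np.sin(p[2])
    return np.c_[p[0]+c*m[:,0]-s*m[:,1],p[1]+s*m[:,0]+c*m[:,1],m[:,2]]
def res(p,cams='ts'):
    r=[]
    if 't' in cams: r.append(w2px(T,tr(p,[M[k] for k in Pt]))-[ct(Pt[k]) for k in Pt])
    if 's' in cams: r.append(w2px(S,tr(p,[M[k] for k in Ps]))-[cs(Ps[k]) for k in Ps])
    return np.vstack(r)
for c in('t','s','ts'):
    o=least_squares(lambda p:res(p,c).ravel(),[.5,.1,.1]);print(c,np.round(o.x,4));print(np.round(res(o.x,c),1).tolist())
p=o.x
for k in M: print(k,np.round(tr(p,[M[k]])[0],4), np.round(px2w(T,[ct(Pt[k])],M[k][2])[0],4),np.round(px2w(S,[cs(Ps[k])],M[k][2])[0],4))
def cc(p,o): return (np.array(p)+.5)/7-.5+o
print('basket rim',np.round(px2w(T,cc([(65,85),(680,70),(688,475),(72,495)],[105,170]),.052),3).tolist())
print('floor',np.round(px2w(T,cc([(135,120),(660,112),(665,448),(135,465)],[105,170]),.002),3).tolist())
print('tray mid LRTB',np.round(px2w(T,cc([(92,297),(697,265),(380,75),(410,485)],[323,195]),.015),3).tolist())
E
```

```text
t [0.5542 0.1346 0.2101]
[[-0.8, -0.8], [0.3, 0.3], [0.1, -0.0], [0.3, -0.1], [-0.3, 0.9], [0.3, -0.2]]
s [0.5517 0.1382 0.2053]
[[0.0, -1.0], [0.2, -0.2], [0.1, -0.4], [-1.2, 2.3], [1.3, -1.6], [-0.4, 0.5]]
ts [0.5534 0.1357 0.2071]
[[-1.2, -0.6], [-0.2, 0.6], [-0.3, 0.3], [-0.1, 0.2], [-0.7, 1.1], [-0.1, 0.2], [0.1, -1.8], [0.2, -0.9], [0.0, -1.1], [-1.2, 1.6], [1.1, -2.3], [-0.3, -0.4]]
b [0.4935 0.1824 0.085 ] [0.4918 0.1791 0.085 ] [0.49   0.1883 0.085 ]
r [0.5054 0.1257 0.069 ] [0.507  0.1252 0.069 ] [0.5038 0.1291 0.069 ]
s [0.5173 0.0689 0.075 ] [0.5182 0.0681 0.075 ] [0.5149 0.0732 0.075 ]
h [0.5671 0.1386 0.062 ] [0.5677 0.1384 0.062 ] [0.5687 0.1316 0.062 ]
fl [0.4613 0.2043 0.022 ] [0.4644 0.2021 0.022 ] [0.46   0.2052 0.022 ]
fr [0.4967 0.0359 0.022 ] [0.4972 0.0356 0.022 ] [0.4941 0.0463 0.022 ]
basket rim [[0.579, 0.505, 0.052], [0.578, 0.252, 0.052], [0.414, 0.251, 0.052], [0.412, 0.502, 0.052]]
floor [[0.57, 0.491, 0.002], [0.567, 0.268, 0.002], [0.426, 0.268, 0.002], [0.424, 0.491, 0.002]]
tray mid LRTB [[0.405, -0.128, 0.015], [0.411, -0.382, 0.015], [0.494, -0.251, 0.015], [0.324, -0.257, 0.015]]
```

The top view shows the jig near (245,187), the tray near (379,238) and the basket near (160,210). The bottle, round and square stops are at about (227,208), (246,203) and (267,198). The basket's long side runs along world y, not along world -x as the task text says. I'll go by the image.

```bash
cat >> h.py <<'E'
JIG=np.array([.5535,.1355,.2075])
def jw(x,y):
    c,s=np.cos(JIG[2]),np.sin(JIG[2]); return JIG[0]+c*x-s*y, JIG[1]+s*x+c*y
def to(*targets):  # (x,y,z,yaw) -> tool-axis shift mm, turn, from the measured pose
    from scipy.spatial.transform import Rotation as R
    s=status.get_state(); A=R.from_euler('xyz',s['ee_rot']).as_matrix()
    print('at',round(s['t'],2),np.round(s['eef_pos'],4),np.round(s['ee_rot'],3),'w',round(s['width'],4))
    for x,y,z,yaw in targets:
        d=A.T@(np.array([x,y,z])-s['eef_pos'])*1000
        t=-(yaw-s['ee_rot'][2]); t=(t+np.pi)%(2*np.pi)-np.pi
        print(np.round(d,1),round(t,3))
YJ=JIG[2]-np.pi/2; YT=-np.pi
E
python3 -c "
from h import *
x,y=jw(-.049,0); print(x,y)
to((.36,-.3,.22,YT),(x,y,.18,YJ),(x,y,.09,YJ))"
```

```text
0.5055510986282917 0.1254053054901996
at 0.2 [ 0.157  -0.6562  0.24  ] [ 3.141 -0.    -2.907] w 0.0877
[-280.3  299.2   20.3] 0.235
[-520.8  679.1   60.6] -1.544
[-520.8  679.   150.6] -1.544
```

```bash
python3 -m jog '[[1,[-280,300,20],-0.2],[1,[-280,300,20],-0.3],[1,[-280,300,20],-0.4],[1,[-280,300,20],-0.5],[1,[-280,300,20],-0.6],[1,[-280,300,20],-0.7],[0.2,[-520,679,60],-1.544],[0.2,[-520,679,60],-1.544],[0.2,[-520,679,60],-1.544],[0.2,[-520,679,60],-1.544],[0.2,[-520,679,60],-1.544],[0.2,[-520,679,60],-1.544],[0.2,[-520,679,60],-1.544],[0.2,[-520,679,60],-1.544],[0.2,[-520,679,60],-1.544],[0.2,[-520,679,60],-1.544],[0.2,[-520,679,60],-1.544],[0.2,[-520,679,60],-1.544]]' 15; python3 -c "
from h import *
x,y=jw(-.049,0); 
to((x,y,.09,YJ),(x,y,.05,YJ))"
```

```text
t: 2.45
eef_pos: [0.5047, 0.124, 0.1809]
ee_rot: [-3.141, 0.0, -1.364]
force: [0.5, -0.7, 0.5]
width: 0.0527
gripper_force: 0.0
at 2.45 [0.5047 0.124  0.1809] [-3.141  0.    -1.364] w 0.0527
[-1.1 -1.1 90.9] -0.001
[ -1.1  -1.1 130.9] -0.001
```

```bash
python3 -m jog '[[0.2,[-1,-1,50],0],[0.2,[-1,-1,92],0],[0.2,[-1,-1,92],0],[0.2,[-1,-1,92],0]]'; python3 -c "
from h import *
F=grab('scene'); I=cv2.cvtColor(F['color'],cv2.COLOR_RGB2BGR)
cv2.imwrite('pics/s1.png',cv2.resize(I[130:280,190:340],None,fx=4,fy=4,interpolation=cv2.INTER_CUBIC))"
```

```text
t: 2.95
eef_pos: [0.5065, 0.1262, 0.0901]
ee_rot: [-3.14, 0.0, -1.363]
force: [0.7, -0.3, 1.5]
width: 0.0527
gripper_force: 0.0
```

View pics/s1.png

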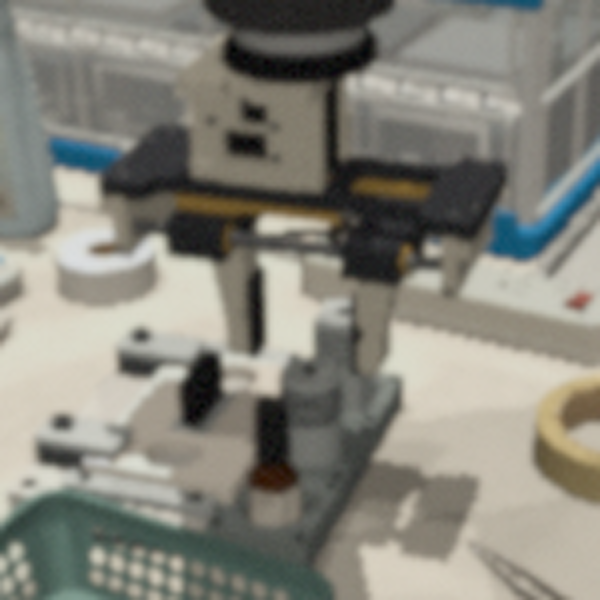

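The fingers, at about (245,350) and (372,360), straddle the round stop at (313,380). I'll go down and grip.

```bash
python3 -m jog '[[0.2,[0,1,25],0],[0.2,[0,1,40],0],[0.2,[0,1,40],0],[-1,[0,1,40],0],[-1,[0,1,40],0],[-1,[0,1,40],0],[-1,[0,1,40],0],[-1,[0,1,40],0]]' 15; python3 -c "
from h import *
to((.405,-.33,.18,YT))"
```

```text
t: 4.0
eef_pos: [0.5052, 0.1262, 0.0492]
ee_rot: [-3.14, 0.0, -1.362]
force: [1.0, 0.5, 4.8]
width: 0.0327
gripper_force: 15.0
at 4.0 [0.5052 0.1262 0.0492] [-3.14   0.    -1.362] w 0.0327
[ 425.6  192.3 -131.2] 1.779
```

```bash
python3 -m jog '[[-1,[0,0,-30],0],[-1,[0,0,-90],0.2],[-1,[0,0,-131],0.4],[-1,[40,20,-131],0.6],[-1,[100,45,-131],0.8],[-1,[160,72,-131],1.0],[-1,[220,100,-131],1.2],[-1,[280,127,-131],1.4],[-1,[340,154,-131],1.6],[-1,[400,181,-131],1.779],[-1,[426,192,-131],1.779],[-1,[426,192,-131],1.779],[-1,[426,192,-131],1.779]]'; python3 -c "
from h import *
to((.405,-.33,.041,YT))"
```

```text
t: 5.62
eef_pos: [0.4039, -0.3303, 0.1789]
ee_rot: [3.141, -0.001, 3.141]
force: [0.1, 0.5, -1.7]
width: 0.0326
gripper_force: 15.0
at 5.62 [ 0.4039 -0.3303  0.1789] [ 3.141e+00 -1.000e-03  3.141e+00] w 0.0326
[ -1.2   0.2 137.9] -0.001
```

```bash
python3 -m jog '[[-1,[0,0,60],0],[-1,[0,0,115],0],[-1,[0,0,130],0],[-1,[0,0,139],0],[-1,[0,0,139],0],[-1,[0,0,139],0]]'; python3 -c "
from h import *
to((.405,-.33,.041,YT))"
```

```text
t: 6.38
eef_pos: [0.4059, -0.3309, 0.0421]
ee_rot: [-3.141, 0.003, -3.141]
force: [-0.4, -0.2, -1.4]
width: 0.033
gripper_force: 15.0
at 6.38 [ 0.4059 -0.3309  0.0421] [-3.141e+00  3.000e-03 -3.141e+00] w 0.033
[0.9 0.9 1.1] 0.0
```

```bash
python3 -m jog '[[-1,[0,0,2],0],[-1,[0,0,3],0],[-1,[0,0,3],0]]'
```

```text
t: 6.75
eef_pos: [0.4051, -0.3309, 0.0382]
ee_rot: [-3.141, 0.001, 3.142]
force: [-0.5, 0.7, 5.2]
width: 0.033
gripper_force: 15.0
```

Contact with the tray floor. I'll release, then go to the square stop.

```bash
python3 -m jog '[[0.2,[0,0,0],0],[0.2,[0,0,0],0],[0.2,[0,0,0],0],[0.2,[0,0,-60],0],[0.2,[0,0,-100],0],[0.2,[0,0,-140],0]]'; python3 -c "
from h import *
x,y=jw(-.049,-.058); print(x,y)
to((x,y,.18,YJ),(x,y,.055,YJ))"
```

```text
t: 7.5
eef_pos: [0.4046, -0.3306, 0.179]
ee_rot: [-3.142, 0.0, 3.141]
force: [1.1, -0.4, 0.3]
width: 0.0527
gripper_force: 0.0
0.5174999207011167 0.0686494630502184
at 7.5 [ 0.4046 -0.3306  0.179 ] [-3.142  0.     3.141] w 0.0527
[-112.8  399.2   -1. ] -1.779
[-112.8  399.2  124. ] -1.779
```

```bash
python3 -m jog '[[0.2,[-17,60,-1],0],[0.2,[-34,120,-1],0],[0.2,[-51,180,-1],-0.1],[0.2,[-68,240,-1],-0.28],[0.2,[-85,300,-1],-0.46],[0.2,[-102,360,-1],-0.64],[0.2,[-113,399,-1],-0.82],[0.2,[-113,399,-1],-1.0],[0.2,[-113,399,-1],-1.18],[0.2,[-113,399,-1],-1.36],[0.2,[-113,399,-1],-1.54],[0.2,[-113,399,-1],-1.72],[0.2,[-113,399,40],-1.779],[0.2,[-113,399,85],-1.779],[0.2,[-113,399,85],-1.779],[0.2,[-113,399,85],-1.779]]'; python3 -c "
from h import *
x,y=jw(-.049,-.058)
to((x,y,.055,YJ))"
```

```text
t: 9.5
eef_pos: [0.5186, 0.0686, 0.0938]
ee_rot: [-3.141, -0.0, -1.362]
force: [-0.2, 0.0, 1.0]
width: 0.0527
gripper_force: 0.0
at 9.5 [0.5186 0.0686 0.0938] [-3.141 -0.    -1.362] w 0.0527
[-0.3  1.1 38.8] 0.001
```

```bash
python3 -m jog '[[0.2,[0,1,25],0],[0.2,[0,1,39],0],[0.2,[0,1,39],0],[-1,[0,1,39],0],[-1,[0,1,39],0],[-1,[0,1,39],0],[-1,[0,1,39],0],[-1,[0,1,39],0]]' 15; python3 -c "
from h import *
to((.405,-.255,.18,YT))"
```

```text
t: 10.5
eef_pos: [0.5172, 0.0683, 0.054]
ee_rot: [-3.141, 0.0, -1.363]
force: [-0.3, -0.2, 6.1]
width: 0.0281
gripper_force: 15.0
at 10.5 [0.5172 0.0683 0.054 ] [-3.141  0.    -1.363] w 0.0281
[ 293.1  176.5 -126.1] 1.779
```

```bash
python3 -m jog '[[-1,[0,0,-30],0],[-1,[0,0,-90],0.2],[-1,[0,0,-126],0.4],[-1,[35,20,-126],0.6],[-1,[85,50,-126],0.8],[-1,[135,80,-126],1.0],[-1,[185,110,-126],1.2],[-1,[235,142,-126],1.4],[-1,[270,165,-126],1.6],[-1,[293,176,-126],1.779],[-1,[293,176,-126],1.779],[-1,[293,176,-126],1.779],[-1,[293,176,-60],1.779],[-1,[293,176,-10],1.779],[-1,[293,176,8],1.779],[-1,[293,176,8],1.779],[-1,[293,176,8],1.779]]'; python3 -c "
from h import *
to((.405,-.255,.043,YT))"
```

```text
t: 12.62
eef_pos: [0.4058, -0.2548, 0.0463]
ee_rot: [-3.141, 0.001, -3.14]
force: [0.1, -0.1, -1.4]
width: 0.0282
gripper_force: 15.0
at 12.62 [ 0.4058 -0.2548  0.0463] [-3.141e+00  1.000e-03 -3.140e+00] w 0.0282
[ 0.8 -0.2  3.3] 0.001
```

```bash
python3 -m jog '[[-1,[0,0,3],0],[-1,[0,0,4],0],[-1,[0,0,4],0],[0.2,[0,0,4],0],[0.2,[0,0,4],0],[0.2,[0,0,4],0],[0.2,[0,0,-60],0],[0.2,[0,0,-100],0],[0.2,[0,0,-140],0],[0.2,[0,0,-140],0]]'; python3 -c "
from h import *
x,y=jw(-.049,.058); print(x,y)
to((x,y,.18,YJ),(x,y,.065,YJ))"
```

```text
t: 13.88
eef_pos: [0.407, -0.2554, 0.1889]
ee_rot: [-3.14, 0.006, -3.141]
force: [-0.5, -0.5, -0.7]
width: 0.0528
gripper_force: 0.0
0.49360227655546673 0.1821611479301808
at 13.88 [ 0.407  -0.2554  0.1889] [-3.14   0.006 -3.141] w 0.0528
[-86.7 437.5   8.7] -1.778
[-85.9 437.7 123.7] -1.778
```

```bash
python3 -m jog '[[0.2,[-12,60,8],0],[0.2,[-24,120,8],0],[0.2,[-36,180,8],-0.1],[0.2,[-48,240,8],-0.28],[0.2,[-60,300,8],-0.46],[0.2,[-72,360,8],-0.64],[0.2,[-84,420,8],-0.82],[0.2,[-87,437,8],-1.0],[0.2,[-87,437,8],-1.18],[0.2,[-87,437,8],-1.36],[0.2,[-87,437,8],-1.54],[0.2,[-87,437,8],-1.72],[0.2,[-87,437,40],-1.778],[0.2,[-87,437,73],-1.778],[0.2,[-87,437,73],-1.778],[0.2,[-87,437,73],-1.778]]'; python3 -c "
from h import *
x,y=jw(-.049,.058)
to((x,y,.065,YJ))
F=grab('scene'); I=cv2.cvtColor(F['color'],cv2.COLOR_RGB2BGR)
cv2.imwrite('pics/s2.png',cv2.resize(I[130:280,190:340],None,fx=4,fy=4,interpolation=cv2.INTER_CUBIC))"
```

```text
t: 15.88
eef_pos: [0.4926, 0.1823, 0.1131]
ee_rot: [-3.141, -0.0, -1.364]
force: [0.7, -0.4, -0.6]
width: 0.0528
gripper_force: 0.0
at 15.88 [0.4926 0.1823 0.1131] [-3.141 -0.    -1.364] w 0.0528
[ 0.3 -1.  48.1] -0.0
```

View pics/s2.png

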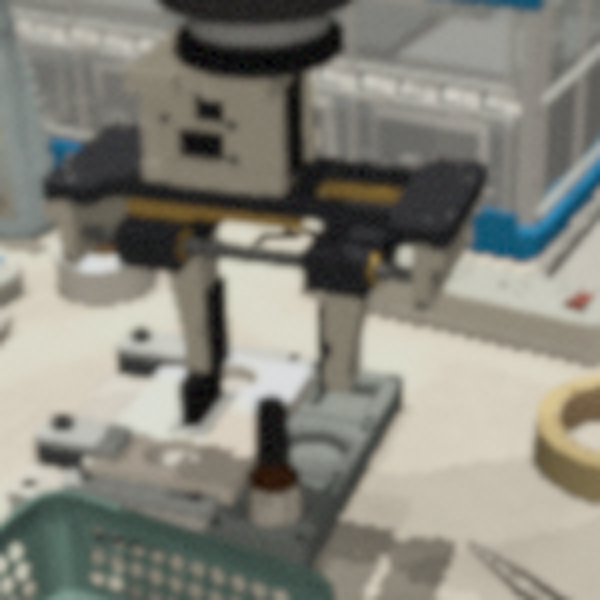

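The fingertips are at about (205,375) and (340,390), and the bottle cap at (272,410) sits midway between them.

```bash
python3 -m jog '[[0.2,[0,-1,25],0],[0.2,[0,-1,48],0],[0.2,[0,-1,48],0],[-1,[0,-1,48],0],[-1,[0,-1,48],0],[-1,[0,-1,48],0],[-1,[0,-1,48],0],[-1,[0,-1,48],0],[-1,[0,-1,48],0]]' 8; python3 -c "
from h import *
to((.405,-.18,.19,YT))"
```

```text
t: 17.05
eef_pos: [0.4934, 0.1824, 0.0648]
ee_rot: [-3.141, 0.0, -1.364]
force: [-1.1, -0.4, 3.2]
width: 0.0175
gripper_force: 8.0
at 17.05 [0.4934 0.1824 0.0648] [-3.141  0.    -1.364] w 0.0175
[ 336.5  161.  -125.3] 1.778
```

```bash
python3 -m jog '[[-1,[0,0,-10],0],[-1,[0,0,-30],0],[-1,[0,0,-60],0],[-1,[0,0,-60],0],[-1,[0,0,-60],0]]'; python3 -c "
from h import *
to((.405,-.18,.19,YT))
F=grab('scene'); I=cv2.cvtColor(F['color'],cv2.COLOR_RGB2BGR)
cv2.imwrite('pics/s3.png',cv2.resize(I[130:270,195:315],None,fx=4.2,fy=4.2,interpolation=cv2.INTER_CUBIC))"
```

```text
t: 17.68
eef_pos: [0.4929, 0.1822, 0.1246]
ee_rot: [3.142, 0.0, -1.364]
force: [-0.0, -0.6, 0.4]
width: 0.0181
gripper_force: 8.0
at 17.68 [0.4929 0.1822 0.1246] [ 3.142  0.    -1.364] w 0.0181
[336.4 160.4 -65.5] 1.778
```

View pics/s3.png

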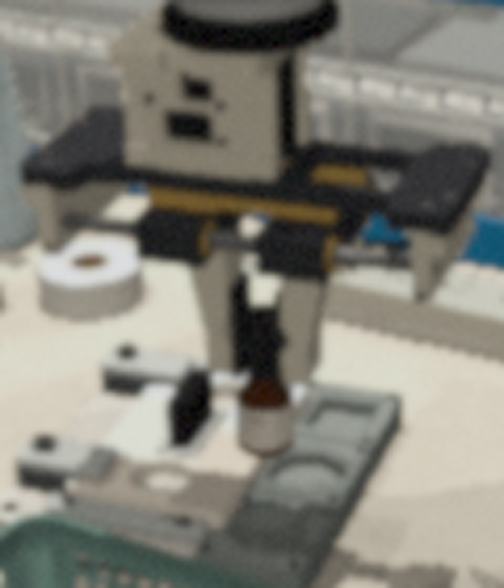

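The bottle hangs upright in the jaws at about (265,400). I'll carry it to the tray.

```bash
python3 -m jog '[[-1,[0,0,-65],0.1],[-1,[0,0,-65],0.25],[-1,[35,17,-65],0.45],[-1,[85,41,-65],0.65],[-1,[135,64,-65],0.85],[-1,[185,88,-65],1.05],[-1,[235,112,-65],1.25],[-1,[285,136,-65],1.43],[-1,[320,153,-65],1.6],[-1,[336,160,-65],1.778],[-1,[336,160,-65],1.778],[-1,[336,160,-65],1.778],[-1,[336,160,0],1.778],[-1,[336,160,45],1.778],[-1,[336,160,65],1.778],[-1,[336,160,68],1.778],[-1,[336,160,68],1.778],[-1,[336,160,68],1.778]]'; python3 -c "
from h import *
to((.405,-.18,.054,YT))"
```

```text
t: 19.98
eef_pos: [0.4065, -0.1792, 0.0576]
ee_rot: [-3.142, 0.002, -3.141]
force: [0.3, 0.5, -0.0]
width: 0.018
gripper_force: 8.0
at 19.98 [ 0.4065 -0.1792  0.0576] [-3.142e+00  2.000e-03 -3.141e+00] w 0.018
[ 1.6 -0.8  3.6] 0.001
```

```bash
python3 -m jog '[[-1,[0,0,2],0],[-1,[0,0,3],0],[-1,[0,0,3],0],[-1,[0,0,3],0]]'
```

```text
t: 20.48
eef_pos: [0.4059, -0.1795, 0.0538]
ee_rot: [-3.141, 0.001, 3.141]
force: [0.3, -1.5, 2.6]
width: 0.0177
gripper_force: 8.0
```

```bash
python3 -m jog '[[0.2,[0,0,0],0],[0.2,[0,0,0],0],[0.2,[0,0,0],0],[0.2,[0,0,-30],0],[0.2,[0,0,-80],0],[0.2,[0,0,-130],0]]'; python3 -c "
from h import *
x,y=jw(.014,0); print(x,y)
to((x,y,.18,YJ),(x,y,.05,YJ))
F=grab('scene'); I=cv2.cvtColor(F['color'],cv2.COLOR_RGB2BGR)
G=grab('top'); J=cv2.cvtColor(G['color'],cv2.COLOR_RGB2BGR)
a=cv2.resize(I[120:270,190:410],None,fx=2.7,fy=2.7,interpolation=cv2.INTER_CUBIC)
b=cv2.resize(J[190:270,323:433],(594,190*1),interpolation=cv2.INTER_CUBIC)
cv2.imwrite('pics/s4.png',np.vstack([a,b]))"
```

```text
t: 21.22
eef_pos: [0.4052, -0.1794, 0.1848]
ee_rot: [-3.142, -0.001, 3.141]
force: [0.6, -0.3, 0.2]
width: 0.0526
gripper_force: 0.0
0.5671996861062023 0.13838419843137156
at 21.23 [ 0.4052 -0.1794  0.1848] [-3.142e+00 -1.000e-03  3.141e+00] w 0.0526
[-162.   317.8    4.7] -1.778
[-162.1  317.8  134.7] -1.778
```

View pics/s4.png

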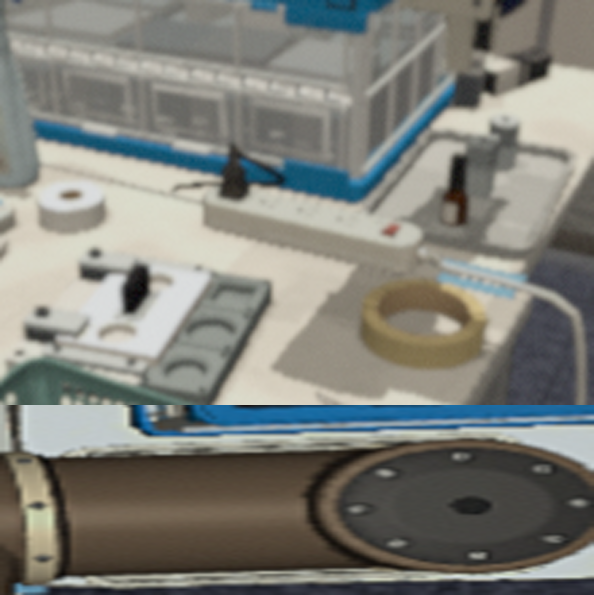

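The bottle at (457,190), the square stop at (483,165) and the round stop at (504,140) all stand upright in the tray, and the seats are empty. Now the plate handle.

```bash
python3 -m jog '[[0.2,[-31,60,4],0],[0.2,[-62,120,4],-0.18],[0.2,[-92,180,4],-0.36],[0.2,[-122,240,4],-0.54],[0.2,[-150,295,4],-0.72],[0.2,[-162,318,4],-0.9],[0.2,[-162,318,4],-1.08],[0.2,[-162,318,4],-1.26],[0.2,[-162,318,4],-1.44],[0.2,[-162,318,4],-1.62],[0.2,[-162,318,4],-1.778],[0.2,[-162,318,50],-1.778],[0.2,[-162,318,100],-1.778],[0.2,[-162,318,100],-1.778],[0.2,[-162,318,100],-1.778]]' 30; python3 -c "
from h import *
x,y=jw(.014,0)
to((x,y,.05,YJ))"
```

```text
t: 23.2
eef_pos: [0.5686, 0.1389, 0.0849]
ee_rot: [-3.141, -0.0, -1.363]
force: [1.0, 0.5, 0.9]
width: 0.0524
gripper_force: 0.0
at 23.2 [0.5686 0.1389 0.0849] [-3.141 -0.    -1.363] w 0.0524
[ 0.2  1.5 34.9] 0.0
```

```bash
python3 -m jog '[[0.2,[0,1,20],0],[0.2,[0,1,34],0],[0.2,[0,1,34],0],[-1,[0,1,34],0],[-1,[0,1,34],0],[-1,[0,1,34],0],[-1,[0,1,34],0],[-1,[0,1,34],0],[-1,[0,1,34],0]]' 30
```

```text
t: 24.32
eef_pos: [0.5669, 0.1385, 0.0497]
ee_rot: [-3.141, 0.0, -1.364]
force: [0.7, -0.1, 1.0]
width: 0.0118
gripper_force: 30.0
```

```bash
python3 -m jog '[[-1,[0,6,0],0],[-1,[0,14,0],0],[-1,[0,22,0],0],[-1,[0,30,0],0],[-1,[0,34,0],0],[-1,[0,34,0],0],[-1,[0,34,0],0]]'; python3 -c "
from h import *
to((.497,.379,.15,-np.pi/2),(.497,.379,.03,-np.pi/2))"
```

```text
t: 25.2
eef_pos: [0.5325, 0.1312, 0.0497]
ee_rot: [3.14, -0.0, -1.364]
force: [-3.7, 2.0, 8.1]
width: 0.0115
gripper_force: 30.0
at 25.2 [0.5325 0.1312 0.0497] [ 3.14  -0.    -1.364] w 0.0115
[-249.8  -16.  -100.4] 0.207
[-249.8  -16.2   19.6] 0.207
```

```bash
python3 -m jog '[[-1,[0,0,-20],0],[-1,[0,0,-60],0],[-1,[0,0,-100],0],[-1,[0,0,-100],0],[-1,[-50,-3,-100],0.05],[-1,[-100,-6,-100],0.1],[-1,[-150,-10,-100],0.15],[-1,[-200,-13,-100],0.207],[-1,[-250,-16,-100],0.207],[-1,[-250,-16,-100],0.207],[-1,[-250,-16,-50],0.207],[-1,[-250,-16,-10],0.207],[-1,[-250,-16,8],0.207],[-1,[-250,-16,15],0.207],[-1,[-250,-16,15],0.207],[-1,[-250,-16,15],0.207]]'
```

```text
t: 27.2
eef_pos: [0.4984, 0.38, 0.036]
ee_rot: [-3.14, 0.002, -1.571]
force: [0.3, 0.2, -3.2]
width: 0.012
gripper_force: 30.0
```

```bash
python3 -m jog '[[-1,[0,0,3],0],[-1,[0,0,5],0],[-1,[0,0,6],0],[-1,[0,0,6],0],[-1,[0,0,6],0]]'
```

```text
t: 27.82
eef_pos: [0.4978, 0.3796, 0.0302]
ee_rot: [-3.141, 0.001, -1.57]
force: [-5.0, -1.6, 9.0]
width: 0.0117
gripper_force: 30.0
```

Contact with the basket floor. I'll release, then fetch the round stop first, since it was the first one placed. The bottle is nearest, so I go in from above at z 0.19.

```bash
python3 -m jog '[[0,[0,0,0],0],[0,[0,0,0],0],[0,[0,0,0],0],[0.2,[0,0,-50],0],[0.2,[0,0,-100],0],[0.2,[0,0,-150],0],[0.2,[0,0,-160],0],[0.2,[0,0,-160],0]]' 15; python3 -c "
from h import *
to((.495,.05,.19,YT),(.405,-.18,.19,YT))
F=grab('scene'); I=cv2.cvtColor(F['color'],cv2.COLOR_RGB2BGR)
a=cv2.resize(I[130:390,100:410],None,fx=2.2,fy=2.2,interpolation=cv2.INTER_CUBIC)
cv2.imwrite('pics/s5.png',a)"
```

```text
t: 28.82
eef_pos: [0.4978, 0.3795, 0.1891]
ee_rot: [-3.141, 0.001, -1.571]
force: [-0.1, 0.2, -1.1]
width: 0.0527
gripper_force: 0.0
at 28.82 [0.4978 0.3795 0.1891] [-3.141e+00  1.000e-03 -1.571e+00] w 0.0527
[329.5   2.7  -1.4] 1.571
[559.5  92.7  -1.7] 1.571
```

View pics/s5.png

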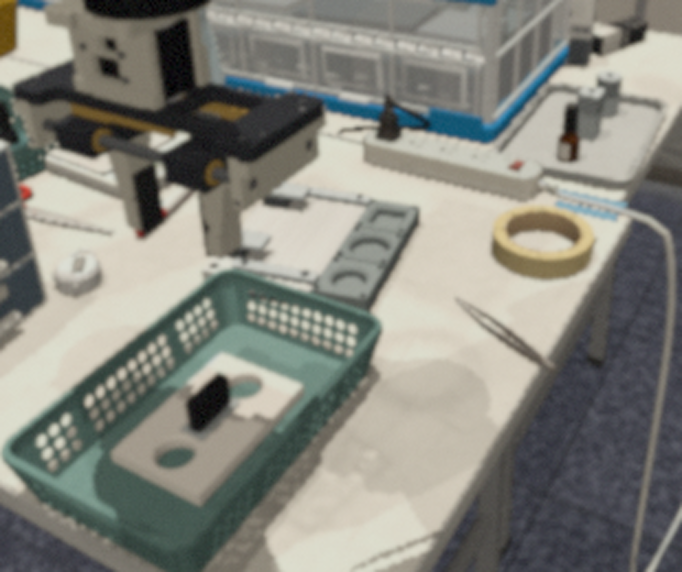

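The plate lies flat in the middle of the basket, its handle at (208,400), and all three objects still stand in the tray. I'll bring the bottle back first.

```bash
python3 -m jog '[[0.2,[60,0,-1],0],[0.2,[120,0,-1],0.1],[0.2,[180,0,-1],0.27],[0.2,[240,5,-1],0.45],[0.2,[300,12,-1],0.63],[0.2,[350,25,-1],0.81],[0.2,[400,45,-1],0.99],[0.2,[450,65,-1],1.17],[0.2,[500,80,-1],1.35],[0.2,[540,90,-1],1.53],[0.2,[559,92,-1],1.571],[0.2,[559,92,-1],1.571],[0.2,[559,92,-1],1.571],[0.2,[559,92,40],1.571],[0.2,[559,92,80],1.571],[0.2,[559,92,80],1.571],[0.2,[559,92,80],1.571]]' 8;  python3 -c "
from h import *
to((.4059,-.1795,.0545,YT))"
```

```text
t: 31.0
eef_pos: [0.4066, -0.1793, 0.1096]
ee_rot: [-3.141, 0.001, -3.14]
force: [1.5, -0.0, 0.3]
width: 0.0527
gripper_force: 0.0
at 31.0 [ 0.4066 -0.1793  0.1096] [-3.141e+00  1.000e-03 -3.140e+00] w 0.0527
[ 0.7 -0.2 55.1] 0.001
```

```bash
python3 -m jog '[[0.2,[0,0,25],0],[0.2,[0,0,45],0],[0.2,[0,0,55],0],[0.2,[0,0,55],0],[-1,[0,0,55],0],[-1,[0,0,55],0],[-1,[0,0,55],0],[-1,[0,0,55],0],[-1,[0,0,55],0],[-1,[0,0,55],0]]' 8;  python3 -c "
from h import *
to((.4934,.1824,.19,YJ))"
```

```text
t: 32.25
eef_pos: [0.4059, -0.1797, 0.0537]
ee_rot: [-3.142, 0.0, 3.141]
force: [1.3, 0.6, 2.1]
width: 0.0179
gripper_force: 8.0
at 32.25 [ 0.4059 -0.1797  0.0537] [-3.142  0.     3.141] w 0.0179
[ -87.5  362.1 -136.3] -1.778
```

```bash
python3 -m jog '[[-1,[0,0,-15],0],[-1,[0,0,-60],0],[-1,[0,0,-110],0],[-1,[0,0,-136],0],[-1,[-12,50,-136],0],[-1,[-24,100,-136],-0.18],[-1,[-36,150,-136],-0.36],[-1,[-48,200,-136],-0.54],[-1,[-60,250,-136],-0.72],[-1,[-72,300,-136],-0.9],[-1,[-82,340,-136],-1.08],[-1,[-88,362,-136],-1.26],[-1,[-88,362,-136],-1.44],[-1,[-88,362,-136],-1.62],[-1,[-88,362,-136],-1.778],[-1,[-88,362,-136],-1.778],[-1,[-88,362,-70],-1.778],[-1,[-88,362,-45],-1.778],[-1,[-88,362,-45],-1.778],[-1,[-88,362,-45],-1.778]]';  python3 -c "
from h import *
to((.4934,.1824,.0648,YJ))"
```

```text
t: 34.75
eef_pos: [0.4946, 0.1828, 0.0998]
ee_rot: [-3.14, 0.0, -1.365]
force: [0.3, -0.1, 0.4]
width: 0.0176
gripper_force: 8.0
at 34.75 [0.4946 0.1828 0.0998] [-3.14   0.    -1.365] w 0.0176
[ 0.2  1.3 35. ] -0.002
```

```bash
python3 -m jog '[[-1,[0,1,0],0],[-1,[0,1,15],0],[-1,[0,1,24],0],[-1,[0,1,28],0],[-1,[0,1,32],0],[-1,[0,1,34],0],[-1,[0,1,35],0],[-1,[0,1,35],0],[-1,[0,1,35],0]]'
```

```text
t: 35.88
eef_pos: [0.4935, 0.1825, 0.0644]
ee_rot: [-3.14, 0.0, -1.363]
force: [-1.1, -0.2, 4.5]
width: 0.0176
gripper_force: 8.0
```

Down in the seat, at the original grasp pose. I'll release and go for the square stop.

```bash
python3 -m jog '[[0.2,[0,0,0],0],[0.2,[0,0,0],0],[0.2,[0,0,0],0],[0.2,[0,0,-30],0],[0.2,[0,0,-80],0],[0.2,[0,0,-125],0],[0.2,[0,0,-125],0]]' 15;  python3 -c "
from h import *
to((.406,-.2551,.19,YT))"
```

```text
t: 36.75
eef_pos: [0.4946, 0.1833, 0.1924]
ee_rot: [-3.135, 0.003, -1.363]
force: [0.1, 1.0, -1.2]
width: 0.0526
gripper_force: 0.0
at 36.75 [0.4946 0.1833 0.1924] [-3.135e+00  3.000e-03 -1.363e+00] w 0.0526
[410.8 177.    0. ] 1.778
```

```bash
python3 -m jog '[[0.2,[20,9,0],0.18],[0.2,[60,26,0],0.36],[0.2,[105,45,0],0.54],[0.2,[150,65,0],0.72],[0.2,[200,86,0],0.9],[0.2,[250,108,0],1.08],[0.2,[300,129,0],1.26],[0.2,[350,151,0],1.44],[0.2,[395,170,0],1.62],[0.2,[411,177,0],1.778],[0.2,[411,177,0],1.778],[0.2,[411,177,0],1.778],[0.2,[411,177,50],1.778],[0.2,[411,177,95],1.778],[0.2,[411,177,95],1.778],[0.2,[411,177,95],1.778]]';  python3 -c "
from h import *
to((.406,-.2551,.043,YT))"
```

```text
t: 38.75
eef_pos: [0.4052, -0.2563, 0.0949]
ee_rot: [-3.141, 0.001, -3.139]
force: [-0.2, 0.2, 0.6]
width: 0.0524
gripper_force: 0.0
at 38.75 [ 0.4052 -0.2563  0.0949] [-3.141e+00  1.000e-03 -3.139e+00] w 0.0524
[-0.7  1.2 51.9] 0.002
```

```bash
python3 -m jog '[[0.2,[-1,1,25],0],[0.2,[-1,1,45],0],[0.2,[-1,1,52],0],[0.2,[-1,1,52],0],[-1,[-1,1,52],0],[-1,[-1,1,52],0],[-1,[-1,1,52],0],[-1,[-1,1,52],0],[-1,[-1,1,52],0]]' 15;  python3 -c "
from h import *
to((.5172,.0683,.19,YJ))"
```

```text
t: 39.88
eef_pos: [0.4053, -0.2555, 0.0419]
ee_rot: [-3.141, 0.0, 3.142]
force: [-1.1, 2.4, 5.3]
width: 0.0277
gripper_force: 15.0
at 39.88 [ 0.4053 -0.2555  0.0419] [-3.141  0.     3.142] w 0.0277
[-112.   323.8 -148.1] -1.778
```

```bash
python3 -m jog '[[-1,[0,0,-15],0],[-1,[0,0,-60],0],[-1,[0,0,-110],0],[-1,[0,0,-148],0],[-1,[-17,50,-148],0],[-1,[-35,100,-148],-0.1],[-1,[-52,150,-148],-0.28],[-1,[-69,200,-148],-0.46],[-1,[-86,250,-148],-0.64],[-1,[-102,295,-148],-0.82],[-1,[-112,324,-148],-1.0],[-1,[-112,324,-148],-1.18],[-1,[-112,324,-148],-1.36],[-1,[-112,324,-148],-1.54],[-1,[-112,324,-148],-1.72],[-1,[-112,324,-148],-1.778],[-1,[-112,324,-90],-1.778],[-1,[-112,324,-50],-1.778],[-1,[-112,324,-50],-1.778],[-1,[-112,324,-50],-1.778]]';  python3 -c "
from h import *
to((.5172,.0683,.054,YJ))"
```

```text
t: 42.38
eef_pos: [0.518, 0.0688, 0.0927]
ee_rot: [-3.141, -0.0, -1.363]
force: [0.5, -0.4, -1.2]
width: 0.028
gripper_force: 15.0
at 42.38 [0.518  0.0688 0.0927] [-3.141 -0.    -1.363] w 0.028
[ 0.3  0.9 38.7] 0.0
```

```bash
python3 -m jog '[[-1,[0,1,0],0],[-1,[0,1,18],0],[-1,[0,1,25],0],[-1,[0,1,29],0],[-1,[0,1,33],0],[-1,[0,1,36],0],[-1,[0,1,38],0],[-1,[0,1,39],0],[-1,[0,1,39],0]]'
```

```text
t: 43.5
eef_pos: [0.5162, 0.0683, 0.053]
ee_rot: [-3.141, -0.0, -1.364]
force: [-1.6, 0.5, 3.9]
width: 0.0275
gripper_force: 15.0
```

```bash
python3 -m jog '[[0.2,[0,0,0],0],[0.2,[0,0,0],0],[0.2,[0,0,0],0],[0.2,[0,0,-40],0],[0.2,[0,0,-90],0],[0.2,[0,0,-137],0],[0.2,[0,0,-137],0]]' 15;  python3 -c "
from h import *
to((.4051,-.3309,.19,YT))"
```

```text
t: 44.38
eef_pos: [0.5183, 0.0691, 0.1936]
ee_rot: [-3.134, 0.001, -1.363]
force: [-0.1, -0.0, -1.8]
width: 0.0525
gripper_force: 0.0
at 44.38 [0.5183 0.0691 0.1936] [-3.134e+00  1.000e-03 -1.363e+00] w 0.0525
[368.1 193.3   1.6] 1.778
```

```bash
python3 -m jog '[[0.2,[15,8,1],0.18],[0.2,[40,21,1],0.36],[0.2,[80,42,1],0.54],[0.2,[120,63,1],0.72],[0.2,[165,87,1],0.9],[0.2,[210,110,1],1.08],[0.2,[260,136,1],1.26],[0.2,[310,163,1],1.44],[0.2,[350,184,1],1.62],[0.2,[368,193,1],1.778],[0.2,[368,193,1],1.778],[0.2,[368,193,1],1.778],[0.2,[368,193,50],1.778],[0.2,[368,193,100],1.778],[0.2,[368,193,100],1.778],[0.2,[368,193,100],1.778]]';  python3 -c "
from h import *
to((.4051,-.3309,.0385,YT))"
```

```text
t: 46.38
eef_pos: [0.4041, -0.3315, 0.0911]
ee_rot: [-3.141, 0.001, -3.139]
force: [0.6, 0.2, 0.4]
width: 0.0523
gripper_force: 0.0
at 46.38 [ 0.4041 -0.3315  0.0911] [-3.141e+00  1.000e-03 -3.139e+00] w 0.0523
[-0.9  0.7 52.6] 0.002
```

```bash
python3 -m jog '[[0.2,[-1,1,25],0],[0.2,[-1,1,45],0],[0.2,[-1,1,52],0],[0.2,[-1,1,52],0],[-1,[-1,1,52],0],[-1,[-1,1,52],0],[-1,[-1,1,52],0],[-1,[-1,1,52],0],[-1,[-1,1,52],0]]' 15;  python3 -c "
from h import *
to((.5052,.1262,.19,YJ))"
```

```text
t: 47.5
eef_pos: [0.4043, -0.3307, 0.0381]
ee_rot: [-3.141, 0.001, -3.141]
force: [-0.7, 0.6, 5.7]
width: 0.0328
gripper_force: 15.0
at 47.5 [ 0.4043 -0.3307  0.0381] [-3.141e+00  1.000e-03 -3.141e+00] w 0.0328
[-101.1  456.9 -152. ] -1.778
```

```bash
python3 -m jog '[[-1,[0,0,-15],0],[-1,[0,0,-60],0],[-1,[0,0,-110],0],[-1,[0,0,-152],0],[-1,[-13,58,-152],0],[-1,[-26,116,-152],0],[-1,[-39,174,-152],-0.1],[-1,[-52,232,-152],-0.28],[-1,[-65,290,-152],-0.46],[-1,[-78,348,-152],-0.64],[-1,[-90,405,-152],-0.82],[-1,[-101,457,-152],-1.0],[-1,[-101,457,-152],-1.18],[-1,[-101,457,-152],-1.36],[-1,[-101,457,-152],-1.54],[-1,[-101,457,-152],-1.72],[-1,[-101,457,-152],-1.778],[-1,[-101,457,-152],-1.778],[-1,[-101,457,-152],-1.778]]';  python3 -c "
from h import *
to((.5052,.1262,.0492,YJ))"
```

```text
t: 49.88
eef_pos: [0.5048, 0.1264, 0.1899]
ee_rot: [-3.142, 0.0, -1.365]
force: [0.1, 0.5, -1.4]
width: 0.0325
gripper_force: 15.0
at 49.88 [0.5048 0.1264 0.1899] [-3.142  0.    -1.365] w 0.0325
[  0.3  -0.3 140.7] -0.002
```

```bash
python3 -m jog '[[-1,[0,0,50],0],[-1,[0,0,95],0],[-1,[0,0,105],0],[-1,[0,0,105],0],[-1,[0,0,118],0],[-1,[0,0,126],0],[-1,[0,0,130],0],[-1,[0,0,134],0],[-1,[0,0,138],0],[-1,[0,0,140],0],[-1,[0,0,141],0],[-1,[0,0,141],0]]'
```

```text
t: 51.38
eef_pos: [0.505, 0.1265, 0.0491]
ee_rot: [-3.141, -0.0, -1.363]
force: [-2.8, -0.6, 4.2]
width: 0.0324
gripper_force: 15.0
```

```bash
python3 -m jog '[[0.2,[0,0,0],0],[0.2,[0,0,0],0],[0.2,[0,0,0],0],[0.2,[0,0,-40],0],[0.2,[0,0,-90],0],[0.2,[0,0,-150],0],[0.2,[0,0,-180],0],[0.2,[0,0,-180],0],[0.2,[0,0,-180],0]]';  python3 -c "
from h import *
F=grab('scene'); I=cv2.cvtColor(F['color'],cv2.COLOR_RGB2BGR)
a=cv2.resize(I[170:390,100:330],None,fx=2.7,fy=2.7,interpolation=cv2.INTER_CUBIC)
cv2.imwrite('pics/s6.png',a)"
```

```text
t: 52.5
eef_pos: [0.5045, 0.1263, 0.2279]
ee_rot: [3.141, 0.0, -1.364]
force: [0.9, 0.2, -1.0]
width: 0.0528
gripper_force: 0.0
```

View pics/s6.png

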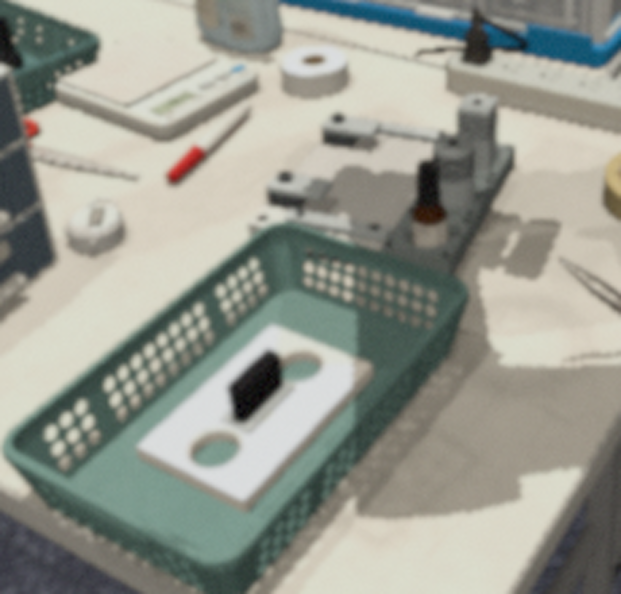

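The bottle (430,205), round stop (457,160) and square stop (478,130) stand upright in their seats, and the plate (258,410) lies flat in the basket. The gripper is clear, so I'm handing the job in.

```bash
python3 -c "
from h import *
print(order.job_done())"
```

```text
the job is handed in; nothing more can be done
None
```

Job handed in at about 52 s of the 141 s allowed: the last camera view shows the plate flat in the basket and the round stop, square stop and bottle upright in their own seats; no verdict was returned.

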